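# Close the re-glued key tray in the two-screw press

## Robot

A 7-joint arm with a two-finger parallel gripper is mounted at the origin on the work surface. World frame = base frame: x ahead of the robot, y to its left, z up, the work surface at z = 0. Lengths are in m, angles in rad, forces in N, time in s.
With the tool pointing down it reaches from about 0.35 to 0.9 m from the base axis. Payload 8.1 kg.
Tool frame: the origin (TCP) lies midway between the tips of the shut fingers; the grasp point (between the pads) lies 19 mm behind it (arm.pinch_z is the distance from the TCP to the grasp point, in m); z points along the fingers, y is the direction in which the jaws open and shut (so a half turn about z gives the same grasp; the last joint's range is limited). The gripper opens to 92 mm and grips with 3 to 60 N. Pads are 19 mm wide; open, the fingers measure 130 mm over their backs; the gripper's body (75 mm by 190 mm) begins 47 mm behind the grasp point.
Start: joints at [1.046, 0.434, 0.025, 1.573, -0.012, 1.134, -0.075], TCP at [0.256, -0.57, 0.227] pointing down, gripper open.
Joint ranges: [-2.62, 2.62], [-0.44, 2.09], [-1.27, 1.32], [0.08, 2.57], [-1.32, 4.46], [0.12, 2], [-2.74, 2.74]. Speed limits (rad/s): [2.22, 2.22, 3.01, 3.01, 3.14, 3.14, 3.14].

## Interface

Orientations are given as a rotation vector (axis times angle).
In Python, from cell import arm, eyes gives the robot as it stands.
- The arm moves only by the tool apply_moves, never from a script. Its argument "targets" is one flat list of numbers, 5 for each row, row after row: the closure, from 0 (fully open) to 1 (shut), then the shift along the tool's x, y, z each as a share of 40 cm, from -1 to 1, then the turn about the tool's z as a share of pi/2 rad, from -1 to 1. A call has 1 to 20 rows; each row shifts and turns the commanded pose from where the row before left it, along the tool's axes as they then stand; what a row does not reach is not made up. A row lasts 1/8 s, in which the tool goes at most 62.5 mm and 10.7 degrees, less where a joint would pass 70% of its speed; a pose out of reach is approached as far as the arm can. A call with a number of a shift or a turn outside -1 to 1 is refused whole. A call with a gripper value outside its range is refused whole. The fingers move at their own pace and stop on an object; "grip_force" is the grip in N (left out, the last holds). Time passes only in rows, so rows that do not move let the fingers close. It gives the time, the measured TCP pose, the force and the opening at its end, in the units of the state.
- arm.observe(): the state, without advancing time (a new reading comes with each control period).
- eyes.get_image(name): name is "side" or "top"; returns the picture (420x560x3 uint8, red, green, blue); there is no depth.
- eyes.camera_params(name): a dict with "camera_matrix" (3x3 intrinsics, pixels), "distortion" ([k1, k2, p1, p2, k3] as OpenCV has them; the pictures are not rectified), "xyz" and "attitude" of the camera in the world. Camera axes: x right, y down, z forward; pixel columns grow to the right and rows downward; lengths in m; the calibration is good to about 2 mm. A picture is of the moment at which its call begins. camera_params takes no time and is no camera call.
- arm.sign_off(): hands the job in, once; it reports no verdict.
The state is a dict: "clock": time; "joints": joint angles; "dq": joint speeds; "joint_efforts": joint torques, N m; "position": TCP position; "ee_rot": TCP orientation; "force": force on the tool from outside, world axes, zero at the start; "ft_torque": the same for the moment, N m; "width": opening from 0.0 (shut) to 1.0 (fully open).
Only numpy, scipy, OpenCV 4.12 (cv2) and the standard library are available. Lean on these libraries where they do the work, as an engineer would, in place of code of your own. Each camera call takes 0.05 s, during which the arm holds its last target.

## Task

The bamboo key tray has just been re-glued and its frame still stands a little proud of its bottom board. Push the tray gently back under the press bar until its rear edge lies flat against the fence, then wind the two knobs down (clockwise) in turn, a part-turn at a time so that the bar never runs out of level, until the joint is closed and both screws are nipped up evenly: firm, but not crushing the bamboo. Take your hand off and leave the other things on the table as they are.

Things in the scene. Friction and masses are not known exactly. Their poses are not given: they have to be found in the camera images.
- press: Small two-screw press of pale wood; fixed, it does not shift. Origin on the table under it, midway between the screws; x runs from the open front to the back fence, y to the left screw, z up. Board 176 mm deep (x -110 to +66 mm), 250 mm wide, top 24 mm above the table; on it a brown packing sheet 2 to 4.5 mm thick. Screws: fixed 12 mm steel studs at x = 0, y = +95 and -95 mm, 115 mm high.
- fence_mid (a point): Middle of the front face of the press's fence, 32 mm above the table: a wooden strip across the back of the board, 150 mm wide, top 40 mm above the table. With the tray home, the tray's rear face lies flat on it and the tray's centre is 55 mm in front of it (at x = -5 mm in the press's frame).
- grip_left (a point): Knob (hand nut) on the left stud, above the bar: round, black, fluted, 44 mm across, 24 mm high, axis vertical, a white line on top, the stud's end sticking out of its middle. The point is on the axis, 8 mm below the knob's top, 99 to 100 mm above the table at the start. It goes down with the bar. The bar's top is 27 mm below the point: keep fingertips no more than 21 mm below it.
- grip_right (a point): The same point of the right screw's knob.
- knob_left (a joint): Angle of the left knob in rad, growing clockwise seen from above; clockwise runs knob and that end of the bar down 15 mm per full turn (2.39 mm per rad). It starts at 0 to 0.35, may go to 6 and stays where it is left. Its drag, either way, is 0.28 Nm; the load on the screw adds 0.24 Nm per 100 N. Nipped up right, it takes 0.38 to 0.50 Nm to turn on.
- knob_right (a joint): The same for the right knob.
- bar_face (a point): Centre of the underside of the press bar; z axis square to the bar. Wood faced with cork, 50 mm deep, 236 mm wide, 20 mm thick, loose on the studs, held up against the knobs' washers by a light spring under each end. At the start 52 to 53 mm above the table, up to 1 mm out of level. Never out of level by more than 4.5 mm from screw to screw (0.024 rad), at the end by at most 1.3 mm (0.007 rad).
- tray_centre (a point): Middle of the bamboo key tray's frame, half-way up the tray; axes near the press's. Open tray, 110 mm deep (x), 140 mm wide (y), walls 8 mm, 20 mm high once closed, about 0.32 kg, loose on the packing, sticking out in front of the bar. Its front wall reaches from 36 mm or less to 46 mm or more above the table. Push it with no more than 35 N.
- tray_rim (a point): Middle of the tray's frame at rim height, 10 mm above tray_centre. At the start the frame stands 0.4 to 2.9 mm off the 5 mm bottom board, which cannot be measured; under about 14 N it sinks until the joint is closed, then stops hard, so only the knobs' resistance tells when. Right pressure of the bar on the tray: 85 to 185 N in all, shared evenly; above 260 N the bamboo is crushed.
- dish: White ceramic dish, 110 mm across, 32 mm high; bystander.
- turntable: Miniature wooden turntable, 150 mm across, 30 mm high; bystander.
- key_a: Silver key lying on the turntable; bystander.
- key_b: Second silver key on the turntable; bystander.
- fob: Green plastic door fob, 46 mm long, 8 mm thick; bystander.
- opener: Aluminium bottle opener, 125 mm long, 6 mm thick; bystander.
- glue: White bottle of wood glue, 52 mm across, 146 mm high; bystander.
Mind the look-alikes: they are no part of the job. Of the things that look like the part that bears bar_face, the largest one is meant.

How it is judged:
By the outcome, as a careful person would: the job done as asked, in the order asked, and still so for the second after the job is handed in, with the robot touching nothing.
It also fails if it takes over 72 s, if anything falls off the work surface, if the arm or the gripper's body presses on something with over 40 N, if the wrist force passes 120 N, or if a joint passes its speed limit or range.

## Working session

There is one attempt and no reset: what is moved stays moved. The work goes in short steps, Python scripts to look and compute and a tool call to move; the robot and the scene stay as the last step left them, time stands still between calls to the robot, and variables do not carry over. Pictures are saved under pics/ and viewed, and the job is handed in when it is done.

Besides the shell and the picture viewer there is one more tool, called after "Request:" by a JSON object that holds its "name" and its "arguments", one argument or row to a line. apply_moves: Moves the arm, as the interface text tells. Its arguments: {"type":"object","properties":{"targets":{"type":"array"},"grip_force":{"type":"number"}},"required":["targets"]}

```bash
ls; mkdir -p pics; python3 - <<'E'
from cell import arm, eyes
import cv2,numpy as np
print(arm.observe()); print(arm.pinch_z)
for n in("side","top"):
    cv2.imwrite(f"pics/{n}0.png",eyes.get_image(n)[:,:,::-1]); print(eyes.camera_params(n))
E
```

```text
pics
{'clock': 0.0, 'joints': array([ 1.04642374,  0.43523337,  0.02497671,  1.57411957, -0.01157822,
        1.13399392, -0.07510047]), 'dq': array([ 0.00069756,  0.00093602,  0.00017116,  0.0008782 ,  0.000835  ,
       -0.00017463, -0.00076812]), 'joint_efforts': array([-1.67506430e-03, -6.67842793e+01,  9.84719731e-01, -3.14457929e+01,
       -6.04147674e-02,  4.28659644e-02,  2.25358858e-04]), 'position': array([ 0.25558512, -0.56977817,  0.22592988]), 'ee_rot': array([-3.07051770e+00, -6.57199350e-01,  7.82799822e-04]), 'force': array([-0.45511117, -0.04499488,  0.75571993]), 'ft_torque': array([-0.04613386, -0.01287479,  0.01970275]), 'width': 1.0025001987602833}
0.0188
{'camera_matrix': array([[422.14206658,   0.        , 280.91288944],
       [  0.        , 422.14206658, 205.21309006],
       [  0.        ,   0.        ,   1.        ]]), 'distortion': array([-0.10572298,  0.        ,  0.        ,  0.        ,  0.        ]), 'xyz': array([ 0.39576919, -0.69305999,  0.90683365]), 'attitude': array([-2.42149562,  0.24147958, -0.09755375])}
{'camera_matrix': array([[419.94996595,   0.        , 278.134348  ],
       [  0.        , 419.94996595, 207.16005818],
       [  0.        ,   0.        ,   1.        ]]), 'distortion': array([-0.07633302,  0.        ,  0.        ,  0.        ,  0.        ]), 'xyz': array([ 0.41112324, -0.02114867,  1.20992249]), 'attitude': array([-2.1616004 ,  2.12454643, -0.13750115])}
```

View pics/side0.png

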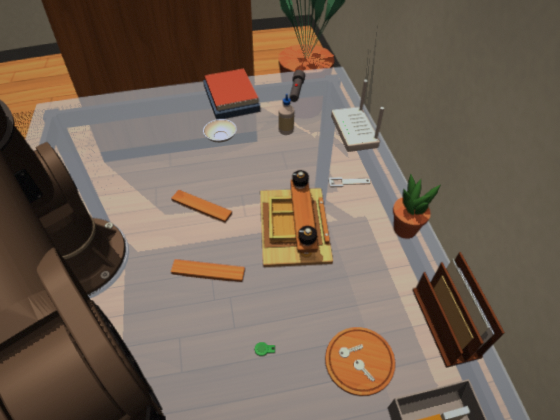

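View pics/top0.png

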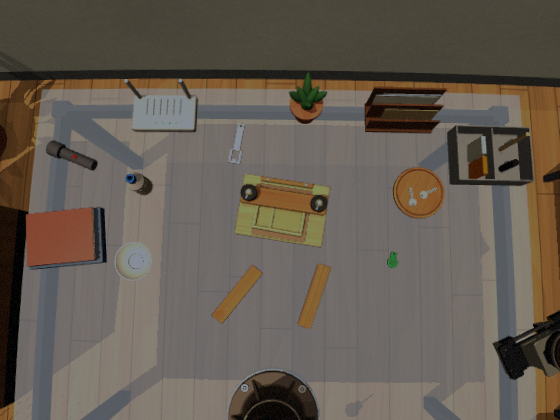

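Side view: the press is at about (296,227), with its bar across the two black knobs at (300,180) and (307,235). Top view: press at (284,208), knobs at (249,192) and (319,204). The bar look-alikes are the press bar at top (284,198), a loose plank at (237,293) and a loose plank at (314,295). I choose the press bar because it is the largest and sits on the studs. Next, close crops.

```bash
cat > h.py <<'E'
import numpy as np,cv2
from scipy.spatial.transform import Rotation as R
from cell import arm,eyes
def proj(name,P):
    c=eyes.camera_params(name);Rm=R.from_rotvec(c["attitude"]).as_matrix()  # cam->world
    P=np.atleast_2d(P).astype(float)
    rv=cv2.Rodrigues(Rm.T)[0]; t=-Rm.T@c["xyz"]
    return cv2.projectPoints(P,rv,t,c["camera_matrix"],np.array(c["distortion"]))[0].reshape(-1,2)
def onplane(name,uv,z):
    c=eyes.camera_params(name);Rm=R.from_rotvec(c["attitude"]).as_matrix()
    u=cv2.undistortPoints(np.array(uv,float).reshape(-1,1,2),c["camera_matrix"],np.array(c["distortion"])).reshape(-1,2)
    d=np.c_[u,np.ones(len(u))]@Rm.T; s=(z-c["xyz"][2])/d[:,2]
    return c["xyz"]+d*s[:,None]
E
python3 - <<'E'
import cv2
for n,(x0,y0,x1,y1) in dict(top=(225,165,345,255),side=(250,160,345,275)).items():
    im=cv2.imread(f"pics/{n}0.png")[y0:y1,x0:x1]
    s=6 if n=="top" else 5
    cv2.imwrite(f"pics/{n}0c.png",cv2.resize(im,None,fx=s,fy=s,interpolation=cv2.INTER_CUBIC))
E
```

```text
(no output)
```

View pics/top0c.png

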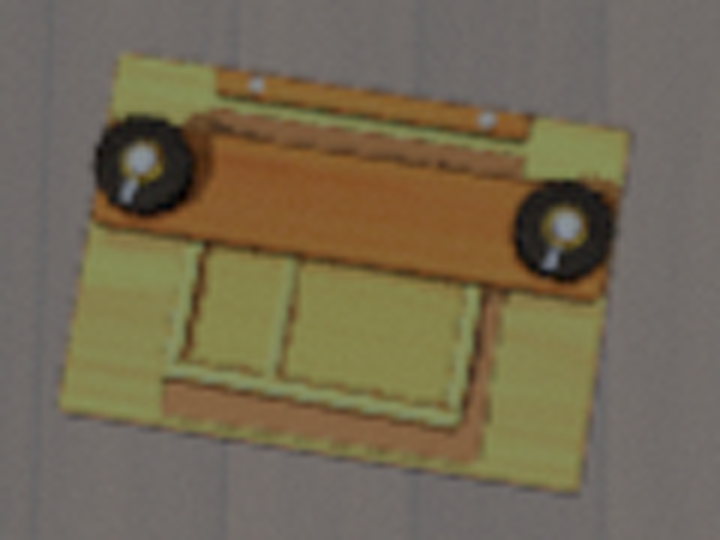

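View pics/side0c.png

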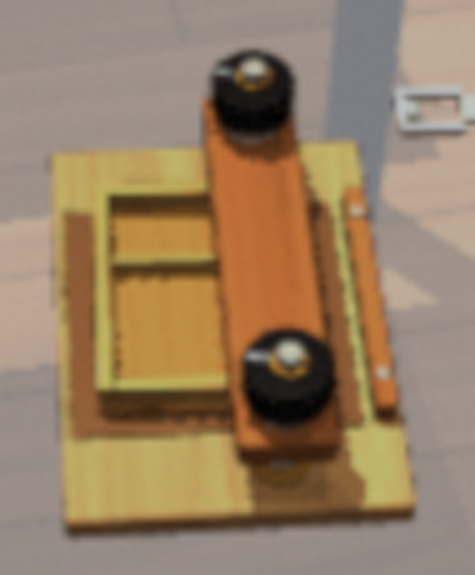

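```bash
cat > fit.py <<'E'
from h import *
from scipy.optimize import least_squares
def px(n,p):
    p=np.array(p,float); o,s=((225,165),6) if n=="top" else ((250,160),5)
    return (p+.5)/s-.5+o
B=[[.066,.125,.024],[.066,-.125,.024],[-.11,-.125,.024],[-.11,.125,.024],[0,.095,.115],[0,-.095,.115]]
T=dict(top=[(120,54),(631,130),(580,492),(60,411),(143,158),(567,225)],
 side=[(357,143),(412,512),(68,521),(52,155),(254,67),(290,350)])
def w(q,P):
    c,s=np.cos(q[2]),np.sin(q[2]);P=np.array(P,float);return np.c_[q[0]+c*P[:,0]-s*P[:,1],q[1]+s*P[:,0]+c*P[:,1],P[:,2]]
def res(q,ns):
    return np.concatenate([(proj(n,w(q,B))-px(n,T[n])).ravel() for n in ns])
for ns in (["top"],["side"],["top","side"]):
    r=least_squares(res,[.65,-.03,-.1],args=(ns,)); print(ns,r.x.round(4),np.abs(r.fun).max().round(2)); print(r.fun.reshape(-1,2).round(1).tolist())
q=r.x; np.save("press.npy",q)
print("studs",w(q,[[0,.095,.1],[0,-.095,.1]]).round(4),"fence",w(q,[[.05,0,.032]]).round(4))
c,s=np.cos(q[2]),np.sin(q[2])
for n,pts in dict(top=[(172,375),(460,425)],side=[(98,195),(97,390)]).items():
    P=onplane(n,px(n,pts),.0485)
    d=P[:,:2]-q[:2]; print(n,(d@np.array([[c,-s],[s,c]])).round(4).tolist())
E
python3 fit.py
```

```text
['top'] [ 0.5937 -0.0207 -0.1369] 0.5
[[-0.2, -0.5], [0.4, -0.2], [0.3, 0.2], [-0.5, 0.1], [-0.2, 0.4], [0.2, 0.0]]
['side'] [ 0.5956 -0.0215 -0.1458] 1.03
[[0.3, -0.5], [1.0, -0.9], [-1.0, 0.5], [-0.2, -0.7], [0.1, 0.4], [-0.2, 0.9]]
['top', 'side'] [ 0.5947 -0.0211 -0.1411] 1.17
[[0.0, -1.0], [0.6, -0.4], [0.2, -0.0], [-0.5, -0.5], [0.0, -0.2], [0.3, -0.2], [-0.3, -0.6], [0.8, -1.1], [-1.2, 0.6], [-0.7, -0.6], [-0.4, 0.3], [-0.4, 0.8]]
studs [[ 0.6081  0.073   0.1   ]
 [ 0.5814 -0.1151  0.1   ]] fence [[ 0.6442 -0.0281  0.032 ]]
top [[-0.0879, 0.0719], [-0.0898, -0.0632]]
side [[-0.0838, 0.069], [-0.0898, -0.0621]]
```

```bash
cat >> h.py <<'E'
try: q=np.load("press.npy")
except Exception: q=None
def p2w(P):
    c,s=np.cos(q[2]),np.sin(q[2]);P=np.atleast_2d(P);return np.c_[q[0]+c*P[:,0]-s*P[:,1],q[1]+s*P[:,0]+c*P[:,1],P[:,2]]
def st(tgt=None,yaw=0):
    """tgt in press frame (x,y,z); yaw tool-x rel. press x"""
    o=arm.observe();Rm=R.from_rotvec(o["ee_rot"]).as_matrix()
    y=np.arctan2(Rm[1,0],Rm[0,0]);c,s=np.cos(q[2]),np.sin(q[2]);d=o["position"][:2]-q[:2]
    print("t%.2f pressframe %s yaw_rel %.3f tilt %.3f w %.3f F %s M %s"%(o["clock"],np.round([c*d[0]+s*d[1],-s*d[0]+c*d[1],o["position"][2]],4),y-q[2],np.arccos(-Rm[2,2]),o["width"],o["force"].round(2),o["ft_torque"].round(3)),"q",o["joints"].round(2))
    if tgt is not None:
        dw=p2w(tgt)[0]-o["position"]; turn=(y-q[2]-yaw)
        print("turn share total %.4f; shift share now %s"%(turn/(np.pi/2),(Rm.T@dw/.4).round(4)))
        c,s=np.cos(q[2]+yaw),np.sin(q[2]+yaw)
        print("  shift share after turn",np.round([(c*dw[0]+s*dw[1])/.4,(s*dw[0]-c*dw[1])/.4,-dw[2]/.4],4))
E
python3 -c "
from h import *
st((-.135,.004,.2))"
```

```text
t0.10 pressframe [-0.2586 -0.591   0.226 ] yaw_rel 0.563 tilt 0.001 w 1.000 F [-0.6  -0.18  0.68] M [ 0.018  0.081 -0.008] q [ 1.05  0.44  0.02  1.57 -0.01  1.13 -0.08]
turn share total 0.3583; shift share now [ 1.0549 -1.093   0.0665]
  shift share after turn [ 0.309  -1.4874  0.0651]
```

Request:
{"name": "apply_moves", "arguments": {
  "targets": [1,0,0,0,0.09,1,0,0,0,0.09,1,0,0,0,0.09,1,0,0,0,0.088,1,0.026,-0.124,0.0054,0,1,0.026,-0.124,0.0054,0,1,0.026,-0.124,0.0054,0,1,0.026,-0.124,0.0054,0,1,0.026,-0.124,0.0054,0,1,0.026,-0.124,0.0054,0,1,0.026,-0.124,0.0054,0,1,0.026,-0.124,0.0054,0,1,0.026,-0.124,0.0054,0,1,0.026,-0.124,0.0054,0,1,0.026,-0.124,0.0054,0,1,0.026,-0.124,0.0054,0,1,0,0,0,0,1,0,0,0,0]
}}

```text
clock: 2.35
position: [0.4624, 0.001, 0.2005]
ee_rot: [3.133, -0.22, -0.002]
force: [0.0, 0.1, -0.1]
width: 0.003
```

```bash
python3 -c "
from h import *
st((-.135,.004,.041))"
```

```text
t2.35 pressframe [-0.1342  0.0033  0.2005] yaw_rel 0.001 tilt 0.001 w 0.003 F [ 0.05  0.1  -0.1 ] M [0.013 0.053 0.02 ] q [ 0.07  0.21 -0.22  1.97  0.06  0.96 -1.89]
turn share total 0.0003; shift share now [-0.0017 -0.0021  0.3987]
  shift share after turn [-0.0021 -0.0018  0.3987]
```

Request:
{"name": "apply_moves", "arguments": {
  "targets": [1,0,-0.002,0.1,0,1,0,0,0.1,0,1,0,0,0.1,0,1,0,0,0.06,0,1,0,0,0.039,0,1,0,0,0,0,1,0.01,0,0,0,1,0.01,0,0,0,1,0.01,0,0,0,1,0.01,0,0,0,1,0.01,0,0,0,1,0,0,0,0]
}}

```text
clock: 3.85
position: [0.4831, -0.0004, 0.0412]
ee_rot: [-3.134, 0.221, -0.0]
force: [-0.3, -0.0, -0.7]
width: 0.006
```

```bash
python3 -c "
from h import *
st((-.07,.004,.041))
im=eyes.get_image('side')[150:285,230:360,::-1]
cv2.imwrite('pics/s1.png',cv2.resize(im,None,fx=4.4,fy=4.4,interpolation=cv2.INTER_CUBIC))"
```

```text
t3.85 pressframe [-0.1134  0.0048  0.0412] yaw_rel 0.000 tilt 0.000 w 0.006 F [-0.29 -0.03 -0.73] M [0.082 0.004 0.009] q [ 0.03  0.47 -0.18  2.1   0.15  0.59 -1.97]
turn share total 0.0003; shift share now [0.1085 0.002  0.0005]
  shift share after turn [0.1085 0.002  0.0005]
```

View pics/s1.png

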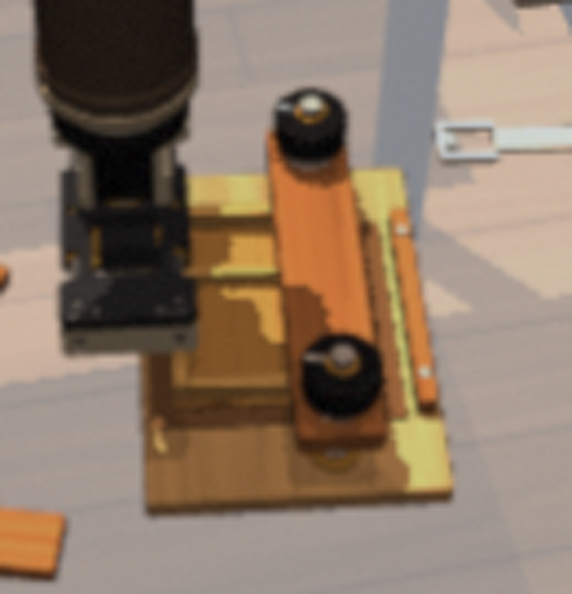

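The closed gripper is in front of the tray at about (128,290) in the crop, and the knobs and bar are untouched. Starting the push in small steps.

Request:
{"name": "apply_moves", "arguments": {
  "targets": [1,0.01,0.002,0,0,1,0.01,0,0,0,1,0.01,0,0,0,1,0.005,0,0,0,1,0.005,0,0,0,1,0.005,0,0,0,1,0.005,0,0,0,1,0.005,0,0,0,1,0.005,0,0,0,1,0.005,0,0,0]
}}

```text
clock: 5.15
position: [0.5086, -0.0049, 0.0412]
ee_rot: [3.134, -0.221, 0.0]
force: [-0.8, 0.3, -1.4]
width: 0.004
```

```bash
python3 -c "
from h import *
st((-.07,.004,.041))"
```

```text
t5.15 pressframe [-0.0876  0.0039  0.0412] yaw_rel 0.000 tilt 0.000 w 0.004 F [-0.77  0.35 -1.36] M [ 0.046  0.26  -0.006] q [ 0.04  0.5  -0.18  2.04  0.15  0.62 -1.95]
turn share total 0.0003; shift share now [ 0.044  -0.0002  0.0005]
  shift share after turn [ 0.044  -0.0002  0.0005]
```

Request:
{"name": "apply_moves", "arguments": {
  "targets": [1,0.005,0,0,0,1,0.005,0,0,0,1,0.005,0,0,0,1,0.004,0,0,0,1,0.0025,0,0,0,1,0.0025,0,0,0,1,0.0025,0,0,0]
}}

```text
clock: 6.02
position: [0.519, -0.0064, 0.0412]
ee_rot: [3.134, -0.221, 0.0]
force: [-2.8, 0.4, -0.3]
width: 0.006
```

```bash
python3 -c "
from h import *
st((-.07,.004,.041))"
```

```text
t6.03 pressframe [-0.0771  0.0039  0.0412] yaw_rel 0.000 tilt 0.000 w 0.006 F [-2.82  0.41 -0.28] M [ 0.087  0.308 -0.01 ] q [ 0.04  0.51 -0.18  2.01  0.15  0.63 -1.94]
turn share total 0.0003; shift share now [ 0.0178 -0.0002  0.0006]
  shift share after turn [ 0.0178 -0.0002  0.0006]
```

Tray is sliding at about 2.5 N. Continuing at 1 mm per row.

Request:
{"name": "apply_moves", "arguments": {
  "targets": [1,0.0025,0,0,0,1,0.0025,0,0,0,1,0.0025,0,0,0,1,0.0025,0,0,0]
}}

```text
clock: 6.52
position: [0.5229, -0.0069, 0.0412]
ee_rot: [3.134, -0.221, -0.0]
force: [-2.1, -1.0, -0.7]
width: 0.004
```

```bash
python3 -c "
from h import *
st((-.07,.004,.041))
im=eyes.get_image('top')[165:255,225:345,::-1]
cv2.imwrite('pics/t2.png',cv2.resize(im,None,fx=6,fy=6,interpolation=cv2.INTER_CUBIC))
im=eyes.get_image('side')[150:285,230:360,::-1]
cv2.imwrite('pics/s2.png',cv2.resize(im,None,fx=4.4,fy=4.4,interpolation=cv2.INTER_CUBIC))"
```

```text
t6.53 pressframe [-0.0731  0.0039  0.0412] yaw_rel 0.000 tilt 0.000 w 0.004 F [-2.05 -0.99 -0.75] M [ 0.113  0.363 -0.04 ] q [ 0.04  0.52 -0.18  2.    0.15  0.64 -1.94]
turn share total 0.0002; shift share now [ 0.0078 -0.0002  0.0005]
  shift share after turn [ 0.0078 -0.0002  0.0005]
```

View pics/t2.png

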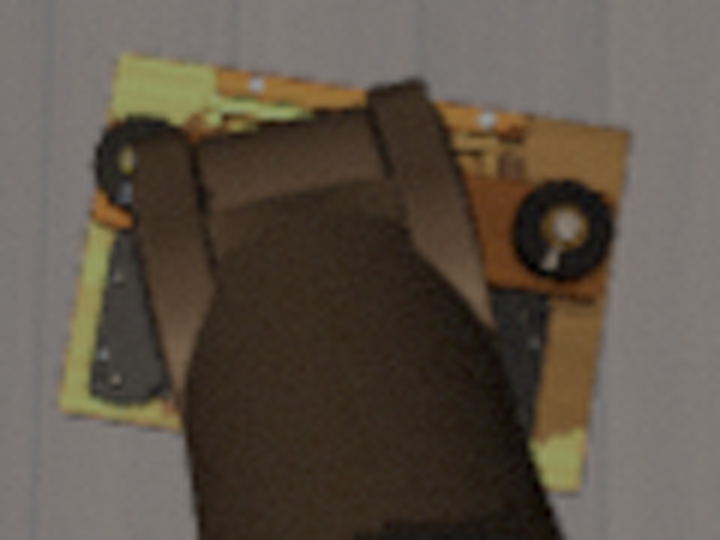

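The arm hides most of it here. Continuing the push with force checks.

Request:
{"name": "apply_moves", "arguments": {
  "targets": [1,0.0025,0,0,0,1,0.0025,0,0,0]
}}

```text
clock: 6.88
position: [0.5249, -0.0072, 0.0412]
ee_rot: [3.134, -0.221, -0.0]
force: [-1.3, -0.0, 0.8]
width: 0.006
```

Request:
{"name": "apply_moves", "arguments": {
  "targets": [1,0.002,0,0,0]
}}

```text
clock: 7.0
position: [0.5256, -0.0073, 0.0412]
ee_rot: [3.134, -0.221, -0.0]
force: [-4.0, 0.1, 1.7]
width: 0.004
```

Request:
{"name": "apply_moves", "arguments": {
  "targets": [1,0.002,0,0,0]
}}

```text
clock: 7.12
position: [0.5256, -0.0073, 0.0411]
ee_rot: [3.134, -0.22, -0.002]
force: [-6.1, 1.0, 4.5]
width: 0.002
```

Request:
{"name": "apply_moves", "arguments": {
  "targets": [1,0.002,0,0,0]
}}

```text
clock: 7.25
position: [0.5256, -0.0073, 0.041]
ee_rot: [3.134, -0.22, -0.005]
force: [-8.3, 1.9, 7.2]
width: 0.006
```

Request:
{"name": "apply_moves", "arguments": {
  "targets": [1,0.002,0,0,0]
}}

```text
clock: 7.38
position: [0.5257, -0.0073, 0.0409]
ee_rot: [3.134, -0.22, -0.007]
force: [-10.7, 2.5, 7.9]
width: 0.004
```

Request:
{"name": "apply_moves", "arguments": {
  "targets": [1,0.002,0,-0.001,0,1,0.002,0,-0.001,0]
}}

```text
clock: 7.62
position: [0.5258, -0.0072, 0.0411]
ee_rot: [3.134, -0.219, -0.011]
force: [-12.1, 3.2, 2.6]
width: 0.004
```

```bash
python3 -c "
from h import *
st((-.07,.004,.041))
im=eyes.get_image('side')[150:285,230:360,::-1]
cv2.imwrite('pics/s3.png',cv2.resize(im,None,fx=4.4,fy=4.4,interpolation=cv2.INTER_CUBIC))"
```

```text
t7.62 pressframe [-0.0702  0.0041  0.0411] yaw_rel 0.001 tilt 0.007 w 0.004 F [-12.05   3.23   2.6 ] M [ 0.874  2.69  -0.031] q [ 0.04  0.52 -0.18  1.99  0.15  0.65 -1.94]
turn share total 0.0008; shift share now [0.0005 0.0003 0.0001]
  shift share after turn [0.0005 0.0003 0.0001]
```

View pics/s3.png

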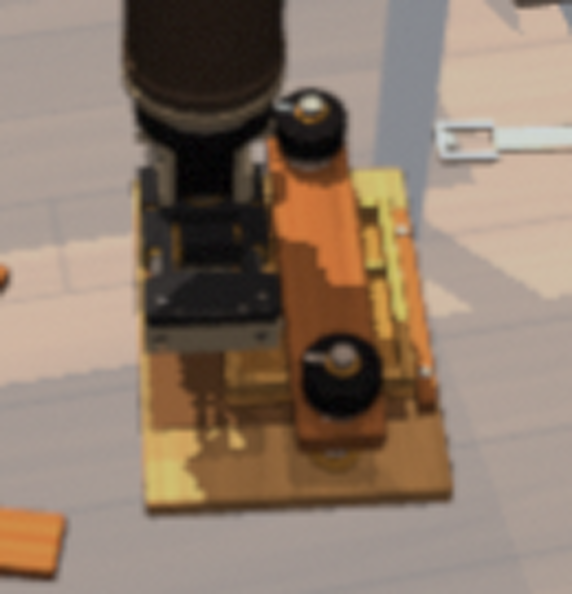

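The tray's rear wall meets the fence along its length in the crop, from (375,205) to (420,385). Contact stopped at x = -70 mm as predicted, with a 12 N push. Backing off and lifting.

Request:
{"name": "apply_moves", "arguments": {
  "targets": [1,-0.03,0,0,0,1,-0.05,0,0,0,0.6,-0.05,0,-0.1,0,0.35,-0.1,0,-0.15,0,0.35,-0.15,0,-0.15,0,0.35,-0.15,0,0,0]
}}

```text
clock: 8.43
position: [0.3428, 0.0196, 0.1812]
ee_rot: [-3.132, 0.222, -0.014]
force: [-0.4, 1.0, 0.2]
width: 0.389
```

```bash
python3 -c "
from h import *
st((0,.095,.130),.6)
im=eyes.get_image('top')[165:255,225:345,::-1]
cv2.imwrite('pics/t4.png',cv2.resize(im,None,fx=6,fy=6,interpolation=cv2.INTER_CUBIC))
im=eyes.get_image('side')[160:275,250:345,::-1]
cv2.imwrite('pics/s4.png',cv2.resize(im,None,fx=5,fy=5,interpolation=cv2.INTER_CUBIC))"
```

```text
t8.43 pressframe [-0.2552  0.0049  0.1812] yaw_rel -0.000 tilt 0.009 w 0.389 F [-0.36  1.01  0.24] M [ 0.067  0.096 -0.04 ] q [ 0.05  0.04 -0.27  2.24  0.01  0.86 -1.94]
turn share total -0.3821; shift share now [ 0.6367 -0.2252  0.1341]
  shift share after turn [0.6537 0.1742 0.1279]
```

View pics/t4.png

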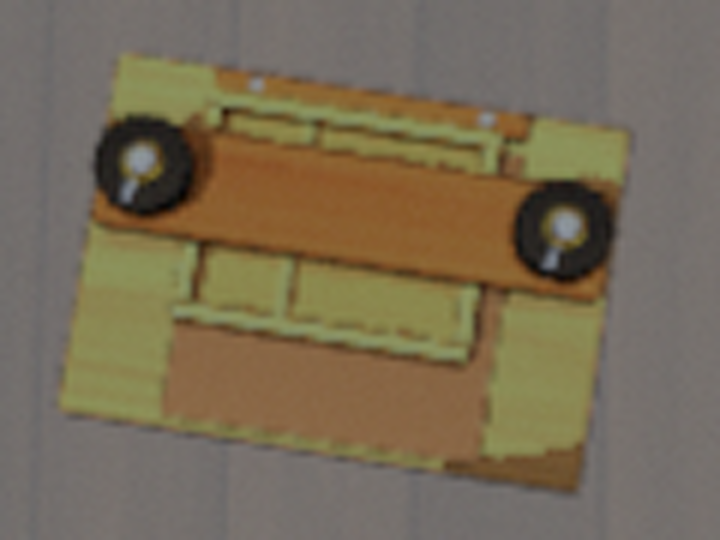

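View pics/s4.png

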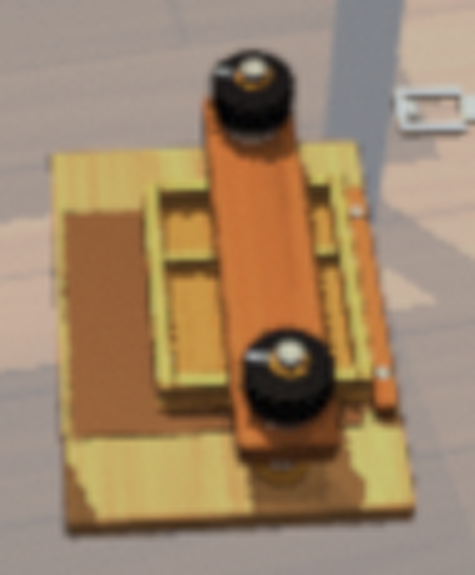

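Top view: the tray's rear wall lies parallel on the fence (215,105)–(500,140), and its front edge is parallel to the bar. Side view shows the same. Now to the left knob.

Request:
{"name": "apply_moves", "arguments": {
  "targets": [0.3,0,0,0,-0.0955,0.3,0,0,0,-0.0955,0.3,0,0,0,-0.0955,0.3,0,0,0,-0.0955,0.3,0.109,0.029,0,0,0.3,0.109,0.029,0,0,0.3,0.109,0.029,0.03,0,0.3,0.109,0.029,0.03,0,0.3,0.109,0.029,0.03,0,0.3,0.109,0.029,0.037,0,0.3,0,0,0,0,0.3,0,0,0,0]
}}

```text
clock: 10.02
position: [0.6057, 0.0723, 0.127]
ee_rot: [3.059, 0.715, -0.001]
force: [-1.1, -0.2, 0.7]
width: 0.697
```

```bash
python3 -c "
from h import *
st((0,.095,.082),.6)
im=eyes.get_image('side')[140:240,250:370,::-1]
cv2.imwrite('pics/s5.png',cv2.resize(im,None,fx=5,fy=5,interpolation=cv2.INTER_CUBIC))"
```

```text
t10.03 pressframe [-0.0023  0.094   0.127 ] yaw_rel 0.600 tilt 0.001 w 0.697 F [-1.09 -0.17  0.68] M [-0.018  0.05  -0.036] q [-0.04  0.52 -0.25  1.71  0.15  0.93 -1.45]
turn share total 0.0003; shift share now [0.0062 0.0012 0.1125]
  shift share after turn [0.0061 0.0012 0.1125]
```

View pics/s5.png

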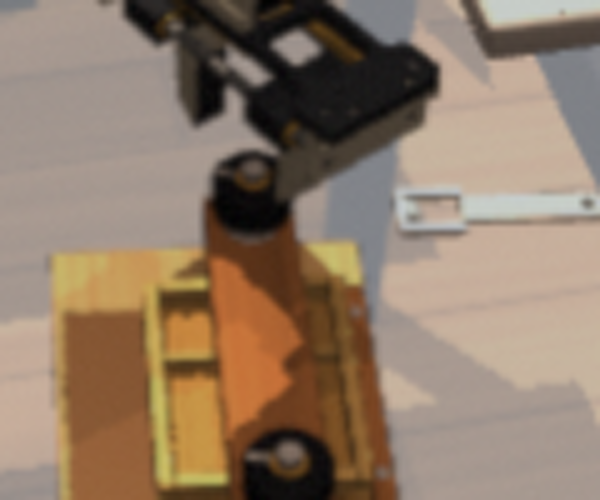

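Fingers straddle the left knob, at (195,95) and (300,170) in the crop around the stud at (252,172). Descending and gripping.

Request:
{"name": "apply_moves", "arguments": {
  "targets": [0.3,0.003,0.0006,0.04,0,0.3,0.003,0.0006,0.04,0,0.3,0,0,0.032,0,0.3,0,0,0,0,1,0,0,0,0,1,0,0,0,0,1,0,0,0,0,1,0,0,0,0],
  "grip_force": 40
}}

```text
clock: 11.08
position: [0.6085, 0.0737, 0.0832]
ee_rot: [-3.059, -0.716, -0.001]
force: [-1.2, 2.3, 4.5]
width: 0.476
```

```bash
python3 -c "
from h import *
st((0,.095,.082),.6)"
```

```text
t11.07 pressframe [0.0003 0.0958 0.0832] yaw_rel 0.601 tilt 0.001 w 0.476 F [-1.2   2.3   4.47] M [ 0.414  0.315 -0.02 ] q [-0.05  0.58 -0.24  1.74  0.17  0.84 -1.47]
turn share total 0.0005; shift share now [-0.0017  0.0013  0.0029]
  shift share after turn [-0.0017  0.0013  0.0029]
```

Request:
{"name": "apply_moves", "arguments": {
  "targets": [1,0,0,0.0008,0.085,1,0,0,0.0008,0.085,1,0,0,0.0008,0.085]
}}

```text
clock: 11.45
position: [0.6084, 0.0739, 0.0822]
ee_rot: [-3.14, -0.087, -0.001]
force: [-2.3, 3.1, 4.8]
width: 0.467
```

```bash
python3 -c "
from h import *
st()"
```

```text
t11.45 pressframe [0.0002 0.096  0.0822] yaw_rel 0.197 tilt 0.001 w 0.467 F [-2.31  3.06  4.82] M [0.488 0.486 0.295] q [-0.12  0.57 -0.13  1.75  0.09  0.83 -1.81]
```

Request:
{"name": "apply_moves", "arguments": {
  "targets": [1,0,0,0.0008,0.085,1,0,0,0.0008,0.085,1,0,0,0.0008,0.085]
}}

```text
clock: 11.82
position: [0.6084, 0.0742, 0.0813]
ee_rot: [-3.094, 0.539, -0.001]
force: [-2.7, 2.3, 4.8]
width: 0.47
```

```bash
python3 -c "
from h import *
st()
im=eyes.get_image('side')[140:240,250:370,::-1]
cv2.imwrite('pics/s6.png',cv2.resize(im,None,fx=5,fy=5,interpolation=cv2.INTER_CUBIC))"
```

```text
t11.82 pressframe [0.0001 0.0962 0.0813] yaw_rel -0.204 tilt 0.001 w 0.470 F [-2.66  2.33  4.81] M [0.63  0.57  0.285] q [-0.19  0.56 -0.02  1.76  0.02  0.82 -2.14]
```

View pics/s6.png

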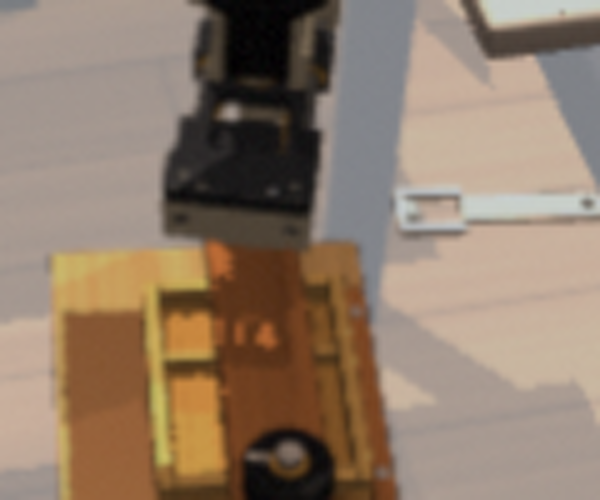

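Torque while turning is 0.29 Nm, which is just the drag, and the knob is held with no slip. Moving to the right knob.

Request:
{"name": "apply_moves", "arguments": {
  "targets": [0.3,0,0,0,0,0.3,0,0,0,0,0.3,0,0,-0.05,0,0.3,0,0,-0.07,-0.102,0.3,0,0,0,-0.102,0.3,0,0,0,-0.102,0.3,0,0,0,-0.102,0.3,0,0,0,-0.102,0.3,-0.0675,0.0985,0,0,0.3,-0.0675,0.0985,0,0,0.3,-0.0675,0.0985,0,0,0.3,-0.0675,0.0985,0,0,0.3,0,0,0,0,0.3,0,0,0,0]
}}

```text
clock: 13.62
position: [0.5814, -0.116, 0.1286]
ee_rot: [-3.059, -0.715, -0.0]
force: [0.1, -0.4, 0.4]
width: 0.7
```

```bash
python3 -c "
from h import *
st((0,-.095,.082),.6)
im=eyes.get_image('side')[140:285,240:370,::-1]
cv2.imwrite('pics/s7.png',cv2.resize(im,None,fx=4,fy=4,interpolation=cv2.INTER_CUBIC))"
```

```text
t13.62 pressframe [ 1.000e-04 -9.580e-02  1.286e-01] yaw_rel 0.600 tilt 0.000 w 0.700 F [ 0.09 -0.43  0.36] M [ 0.008 -0.042  0.017] q [ 0.26  0.49 -0.21  1.75  0.13  0.91 -1.12]
turn share total 0.0001; shift share now [ 0.0009 -0.0017  0.1164]
  shift share after turn [ 0.001  -0.0018  0.1164]
```

View pics/s7.png

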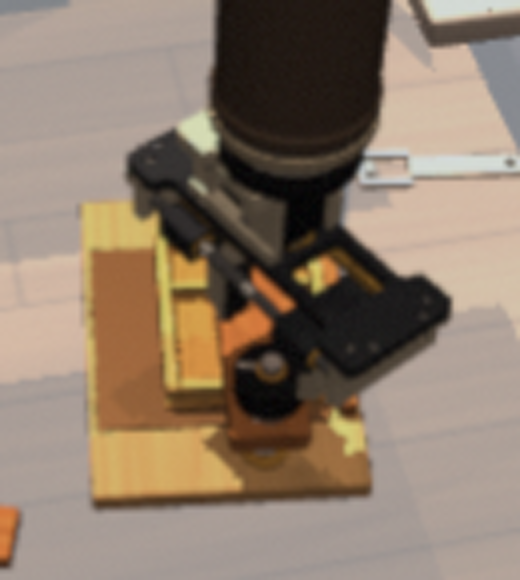

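Same picture for the right knob: fingers straddle the stud at (268,362). Descend, grip and turn.

Request:
{"name": "apply_moves", "arguments": {
  "targets": [0.3,0,0,0.04,0,0.3,0,0,0.04,0,0.3,0,0,0.034,0,0.3,0,0,0,0,1,0,0,0,0,1,0,0,0,0,1,0,0,0,0,1,0,0,0,0,1,0,0,0.0008,0.085,1,0,0,0.0008,0.085,1,0,0,0.0008,0.085,1,0,0,0.0008,0.085]
}}

```text
clock: 15.18
position: [0.5811, -0.1142, 0.0824]
ee_rot: [-3.138, 0.121, 0.001]
force: [-4.5, 5.9, 5.4]
width: 0.471
```

```bash
python3 -c "
from h import *
st()"
```

```text
t15.18 pressframe [-0.0005 -0.0941  0.0824] yaw_rel 0.064 tilt 0.002 w 0.471 F [-4.45  5.94  5.37] M [1.296 0.893 0.288] q [ 0.15  0.54 -0.06  1.81  0.04  0.8  -1.58]
```

Request:
{"name": "apply_moves", "arguments": {
  "targets": [1,0,0,0.0008,0.085,1,0,0,0.0008,0.085,1,0,0,0.0008,0.085]
}}

```text
clock: 15.55
position: [0.5811, -0.1137, 0.0814]
ee_rot: [-3.051, 0.742, 0.002]
force: [-3.7, 7.0, 5.0]
width: 0.469
```

```bash
python3 -c "
from h import *
st()"
```

```text
t15.55 pressframe [-0.0005 -0.0936  0.0814] yaw_rel -0.336 tilt 0.002 w 0.469 F [-3.71  7.05  5.  ] M [1.528 0.763 0.289] q [ 0.07  0.54  0.05  1.81 -0.04  0.79 -1.91]
```

Request:
{"name": "apply_moves", "arguments": {
  "targets": [1,0,0,0.0008,0.085,1,0,0,0.0008,0.085,1,0,0,0.0008,0.085]
}}

```text
clock: 15.92
position: [0.5814, -0.1134, 0.0804]
ee_rot: [-2.842, 1.334, 0.002]
force: [-2.5, 7.4, 3.9]
width: 0.471
```

```bash
python3 -c "
from h import *
st()"
```

```text
t15.93 pressframe [-0.0002 -0.0933  0.0804] yaw_rel -0.737 tilt 0.003 w 0.471 F [-2.5   7.41  3.94] M [1.681 0.583 0.258] q [-0.    0.54  0.15  1.82 -0.11  0.79 -2.24]
```

Request:
{"name": "apply_moves", "arguments": {
  "targets": [0.3,0,0,0,0,0.3,0,0,0,0,0.3,0,0,-0.05,0,0.3,0,0,-0.07,-0.1158,0.3,0,0,0,-0.1158,0.3,0,0,0,-0.1158,0.3,0,0,0,-0.1158,0.3,0,0,0,-0.1158,0.3,0,0,0,-0.1158,0.3,0,0,0,-0.1158,0.3,0,0,0,-0.1158,0.3,0,0,0,-0.1158,0.3,0.0925,-0.0734,0,0,0.3,0.0925,-0.0734,0,0,0.3,0.0925,-0.0734,0,0,0.3,0.0925,-0.0734,0,0,0.3,0,0,0,0,0.3,0,0,0,0]
}}

```text
clock: 18.18
position: [0.6076, 0.0701, 0.1278]
ee_rot: [2.916, 1.167, -0.001]
force: [-0.1, -0.6, -0.2]
width: 0.703
```

```bash
python3 -c "
from h import *
st((0,.096,.081),.9)"
```

```text
t18.18 pressframe [-1.000e-04  9.200e-02  1.278e-01] yaw_rel 0.903 tilt 0.001 w 0.703 F [-0.13 -0.62 -0.23] M [-0.079 -0.085  0.011] q [-0.02  0.53 -0.27  1.7   0.17  0.93 -1.16]
turn share total 0.0018; shift share now [ 0.008  -0.0061  0.1169]
  shift share after turn [ 0.0079 -0.006   0.1169]
```

Request:
{"name": "apply_moves", "arguments": {
  "targets": [0.3,0.008,-0.006,0.04,0,0.3,0,0,0.04,0,0.3,0,0,0.036,0,0.3,0,0,0,0,1,0,0,0,0,1,0,0,0,0,1,0,0,0,0,1,0,0,0.0008,0.085,1,0,0,0.0008,0.085,1,0,0,0.0008,0.085]
}}

```text
clock: 19.42
position: [0.6093, 0.0744, 0.0813]
ee_rot: [3.091, 0.556, 0.004]
force: [3.0, -2.7, -0.0]
width: 0.475
```

```bash
python3 -c "
from h import *
st()"
```

```text
t19.43 pressframe [0.001  0.0966 0.0813] yaw_rel 0.497 tilt 0.002 w 0.475 F [ 2.97 -2.74 -0.01] M [-0.517 -0.536  0.23 ] q [-0.11  0.57 -0.15  1.75  0.11  0.83 -1.52]
```

Request:
{"name": "apply_moves", "arguments": {
  "targets": [1,0,0,0.0008,0.085,1,0,0,0.0008,0.085,1,0,0,0.0008,0.085]
}}

```text
clock: 19.8
position: [0.6094, 0.0742, 0.0803]
ee_rot: [3.14, -0.07, 0.004]
force: [2.9, -2.8, 0.5]
width: 0.47
```

```bash
python3 -c "
from h import *
st()"
```

```text
t19.80 pressframe [0.0011 0.0964 0.0803] yaw_rel 0.097 tilt 0.003 w 0.470 F [ 2.94 -2.76  0.55] M [-0.576 -0.516  0.3  ] q [-0.18  0.57 -0.04  1.76  0.03  0.82 -1.85]
```

Request:
{"name": "apply_moves", "arguments": {
  "targets": [1,0,0,0.0008,0.085,1,0,0,0.0008,0.085]
}}

```text
clock: 20.05
position: [0.6094, 0.0741, 0.0797]
ee_rot: [3.103, -0.487, 0.004]
force: [2.4, -3.7, 0.8]
width: 0.471
```

```bash
python3 -c "
from h import *
st()"
```

```text
t20.05 pressframe [0.0011 0.0963 0.0797] yaw_rel -0.170 tilt 0.003 w 0.471 F [ 2.45 -3.67  0.76] M [-0.717 -0.532  0.296] q [-0.23  0.57  0.03  1.76 -0.02  0.81 -2.07]
```

Request:
{"name": "apply_moves", "arguments": {
  "targets": [0.3,0,0,0,0,0.3,0,0,0,0,0.3,0,0,-0.06,0,0.3,0,0,-0.065,-0.098,0.3,0,0,0,-0.098,0.3,0,0,0,-0.098,0.3,0,0,0,-0.098,0.3,0,0,0,-0.098,0.3,-0.0675,0.0976,0,0,0.3,-0.0675,0.0976,0,0,0.3,-0.0675,0.0976,0,0,0.3,-0.0675,0.0976,0,0,0.3,0,0,0,0]
}}

```text
clock: 21.68
position: [0.5801, -0.1182, 0.1288]
ee_rot: [3.058, 0.712, -0.002]
force: [1.0, 1.0, -0.4]
width: 0.699
```

```bash
python3 -c "
from h import *
st((0,-.0938,.0804),.6)
im=eyes.get_image('side')[140:285,240:370,::-1]
cv2.imwrite('pics/s8.png',cv2.resize(im,None,fx=4,fy=4,interpolation=cv2.INTER_CUBIC))"
```

```text
t21.68 pressframe [-0.0009 -0.0982  0.1288] yaw_rel 0.599 tilt 0.002 w 0.699 F [ 0.99  1.02 -0.44] M [ 0.003 -0.076  0.076] q [ 0.21  0.48 -0.15  1.76  0.09  0.9  -1.09]
turn share total -0.0008; shift share now [ 0.0082 -0.008   0.121 ]
  shift share after turn [ 0.008  -0.0078  0.1211]
```

View pics/s8.png

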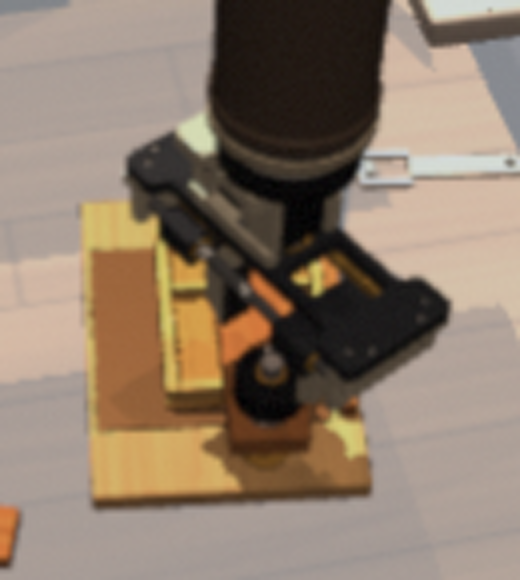

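The right knob has gone down, with more stud showing at (270,362), and the fingers are lined up. Next stroke, checking torque often.

Request:
{"name": "apply_moves", "arguments": {
  "targets": [0.3,0.006,-0.006,0.04,0,0.3,0,0,0.04,0,0.3,0,0,0.04,0,0.3,0,0,0,0,1,0,0,0,0,1,0,0,0,0,1,0,0,0,0,1,0,0,0.0008,0.085,1,0,0,0.0008,0.085]
}}

```text
clock: 22.85
position: [0.5845, -0.1132, 0.0812]
ee_rot: [3.123, 0.297, 0.007]
force: [7.1, -9.9, -6.5]
width: 0.471
```

```bash
python3 -c "
from h import *
st()"
```

```text
t22.85 pressframe [ 0.0028 -0.0926  0.0812] yaw_rel 0.331 tilt 0.006 w 0.471 F [ 7.09 -9.9  -6.49] M [-2.003 -1.461  0.315] q [ 0.15  0.54 -0.07  1.8   0.05  0.79 -1.33]
```

Request:
{"name": "apply_moves", "arguments": {
  "targets": [1,0,0,0.0008,0.085,1,0,0,0.0008,0.085]
}}

```text
clock: 23.1
position: [0.5845, -0.1139, 0.0806]
ee_rot: [3.135, -0.122, 0.008]
force: [6.8, -11.5, -7.3]
width: 0.466
```

```bash
python3 -c "
from h import *
st()"
```

```text
t23.10 pressframe [ 0.0029 -0.0933  0.0806] yaw_rel 0.063 tilt 0.007 w 0.466 F [  6.76 -11.45  -7.26] M [-2.238 -1.45   0.332] q [ 0.1   0.54  0.    1.81  0.    0.79 -1.55]
```

Request:
{"name": "apply_moves", "arguments": {
  "targets": [1,0,0,0.0008,0.085,1,0,0,0.0008,0.085]
}}

```text
clock: 23.35
position: [0.5844, -0.1145, 0.0799]
ee_rot: [3.091, -0.539, 0.009]
force: [7.4, -14.3, -7.6]
width: 0.474
```

```bash
python3 -c "
from h import *
st()"
```

```text
t23.35 pressframe [ 0.0029 -0.094   0.0799] yaw_rel -0.204 tilt 0.007 w 0.474 F [  7.43 -14.32  -7.58] M [-2.669 -1.44   0.372] q [ 0.05  0.54  0.08  1.81 -0.05  0.78 -1.77]
```

Request:
{"name": "apply_moves", "arguments": {
  "targets": [1,0.005,0.004,0.002,0,1,0.005,0.004,0.002,0,1,0,0,0,0,1,0,0,0.0004,0.04]
}}

```text
clock: 23.85
position: [0.5847, -0.1149, 0.0794]
ee_rot: [3.078, -0.629, 0.001]
force: [-8.9, -1.0, 18.8]
width: 0.474
```

```bash
python3 -c "
from h import *
st()"
```

```text
t23.85 pressframe [ 0.0033 -0.0943  0.0794] yaw_rel -0.262 tilt 0.001 w 0.474 F [-8.87 -0.96 18.77] M [0.076 1.964 0.308] q [ 0.04  0.54  0.09  1.81 -0.06  0.79 -1.81]
```

Request:
{"name": "apply_moves", "arguments": {
  "targets": [1,-0.006,0.002,-0.0028,0,1,0,0,0,0,1,0,0,0.0004,0.04]
}}

```text
clock: 24.22
position: [0.5844, -0.115, 0.0795]
ee_rot: [3.057, -0.724, 0.007]
force: [2.2, -5.2, 2.4]
width: 0.472
```

```bash
python3 -c "
from h import *
st()"
```

```text
t24.23 pressframe [ 0.003  -0.0944  0.0795] yaw_rel -0.324 tilt 0.004 w 0.472 F [ 2.21 -5.16  2.45] M [-0.441 -0.676  0.356] q [ 0.03  0.54  0.11  1.82 -0.08  0.79 -1.86]
```

Request:
{"name": "apply_moves", "arguments": {
  "targets": [1,0,0,0.0006,0.06,1,0,0,0.0006,0.06]
}}

```text
clock: 24.48
position: [0.5842, -0.1154, 0.0791]
ee_rot: [2.974, -1.011, 0.007]
force: [1.2, -5.7, 3.3]
width: 0.471
```

```bash
python3 -c "
from h import *
st()"
```

```text
t24.48 pressframe [ 0.0028 -0.0949  0.0791] yaw_rel -0.515 tilt 0.004 w 0.471 F [ 1.21 -5.66  3.25] M [-0.736 -0.487  0.334] q [-0.01  0.54  0.16  1.82 -0.11  0.78 -2.02]
```

Request:
{"name": "apply_moves", "arguments": {
  "targets": [0.3,0,0,0,0,0.3,0,0,0,0,0.3,0,0,-0.06,0,0.3,0,0,-0.065,-0.1014,0.3,0,0,0,-0.1014,0.3,0,0,0,-0.1014,0.3,0,0,0,-0.1014,0.3,0,0,0,-0.1014,0.3,0,0,0,-0.1014,0.3,0,0,0,-0.1014,0.3,0.0663,-0.0995,0,0,0.3,0.0663,-0.0995,0,0,0.3,0.0663,-0.0995,0,0,0.3,0.0663,-0.0995,0,0,0.3,0,0,0,0,0.3,0,0,0,0,0.3,0,0,0,0]
}}

```text
clock: 26.6
position: [0.6063, 0.0743, 0.1277]
ee_rot: [3.058, 0.717, -0.001]
force: [0.1, -0.6, 0.1]
width: 0.7
```

```bash
python3 -c "
from h import *
st((0.0005,.0963,.0797),.6)"
```

```text
t26.60 pressframe [-0.0019  0.096   0.1277] yaw_rel 0.602 tilt 0.001 w 0.700 F [ 0.05 -0.61  0.09] M [-0.114 -0.013 -0.07 ] q [-0.11  0.51 -0.14  1.71  0.09  0.92 -1.4 ]
turn share total 0.0012; shift share now [0.0055 0.0028 0.1199]
  shift share after turn [0.0054 0.0029 0.1199]
```

```bash
cat >> h.py <<'E'
def avg(n=4):
    m=[];f=[]
    for i in range(n+1):
        o=arm.observe();m.append(o["ft_torque"]);f.append(o["force"])
        if i<n: eyes.get_image("top")
    print("Mz",np.round([a[2] for a in m],3),"mean %.3f"%np.mean([a[2] for a in m]),"F",np.mean(f,0).round(1)); st()
E
python3 -c "
from h import *
avg(2)"
```

```text
Mz [-0.07   0.076 -0.052] mean -0.015 F [ 0.1 -0.2  0.5]
t26.70 pressframe [-0.0019  0.0962  0.1277] yaw_rel 0.602 tilt 0.001 w 0.702 F [0.11 0.41 0.83] M [-0.02   0.02  -0.052] q [-0.11  0.51 -0.14  1.71  0.09  0.92 -1.4 ]
```

Request:
{"name": "apply_moves", "arguments": {
  "targets": [0.3,0.0054,0.003,0.04,0,0.3,0,0,0.04,0,0.3,0,0,0.04,0,0.3,0,0,0,0,1,0,0,0,0,1,0,0,0,0,1,0,0,0,0,1,0,0,0.0008,0.085,1,0,0,0.0008,0.085]
}}

```text
clock: 27.82
position: [0.6101, 0.0745, 0.0799]
ee_rot: [3.126, 0.299, 0.004]
force: [2.7, -4.8, 0.9]
width: 0.469
```

```bash
python3 -c "
from h import *
avg(3)"
```

```text
Mz [ 0.332  0.176 -0.058 -0.142] mean 0.077 F [ 2.9 -4.3  0.6]
t27.98 pressframe [0.0018 0.0968 0.0798] yaw_rel 0.334 tilt 0.003 w 0.472 F [ 2.34 -3.87  1.01] M [-0.822 -0.558 -0.142] q [-0.17  0.57 -0.06  1.75  0.05  0.82 -1.63]
```

Request:
{"name": "apply_moves", "arguments": {
  "targets": [1,0,0,0.0008,0.085,1,0,0,0.0005,0.05]
}}

```text
clock: 28.22
position: [0.6102, 0.0742, 0.0794]
ee_rot: [3.14, -0.033, 0.004]
force: [1.6, -4.8, 0.3]
width: 0.47
```

```bash
python3 -c "
from h import *
st()"
```

```text
t28.23 pressframe [0.0019 0.0965 0.0794] yaw_rel 0.120 tilt 0.003 w 0.470 F [ 1.62 -4.83  0.3 ] M [-0.966 -0.506  0.292] q [-0.21  0.57 -0.    1.76  0.    0.82 -1.8 ]
```

Request:
{"name": "apply_moves", "arguments": {
  "targets": [1,0,0,0.0005,0.05]
}}

```text
clock: 28.35
position: [0.6101, 0.0742, 0.0792]
ee_rot: [3.136, -0.155, 0.004]
force: [1.4, -6.1, 1.1]
width: 0.471
```

```bash
python3 -c "
from h import *
st()"
```

```text
t28.35 pressframe [0.0018 0.0965 0.0792] yaw_rel 0.043 tilt 0.003 w 0.471 F [ 1.42 -6.14  1.08] M [-1.044 -0.547  0.282] q [-0.22  0.57  0.02  1.76 -0.01  0.81 -1.87]
```

Request:
{"name": "apply_moves", "arguments": {
  "targets": [1,0,0,0.0005,0.05]
}}

```text
clock: 28.48
position: [0.6101, 0.0741, 0.079]
ee_rot: [3.128, -0.278, 0.004]
force: [1.6, -5.7, 0.9]
width: 0.477
```

```bash
python3 -c "
from h import *
st()"
```

```text
t28.48 pressframe [0.0018 0.0964 0.079 ] yaw_rel -0.036 tilt 0.003 w 0.477 F [ 1.58 -5.7   0.89] M [-1.094 -0.49   0.333] q [-0.24  0.57  0.04  1.76 -0.03  0.81 -1.93]
```

Request:
{"name": "apply_moves", "arguments": {
  "targets": [1,0,0,0.0005,0.05]
}}

```text
clock: 28.6
position: [0.6101, 0.074, 0.0789]
ee_rot: [3.115, -0.4, 0.004]
force: [1.7, -5.6, 2.1]
width: 0.471
```

```bash
python3 -c "
from h import *
st()"
```

```text
t28.60 pressframe [0.0018 0.0963 0.0789] yaw_rel -0.115 tilt 0.003 w 0.471 F [ 1.67 -5.59  2.06] M [-1.163 -0.466  0.325] q [-0.25  0.57  0.06  1.76 -0.04  0.81 -2.  ]
```

Request:
{"name": "apply_moves", "arguments": {
  "targets": [1,0,0,0.0005,0.05]
}}

```text
clock: 28.72
position: [0.6101, 0.0739, 0.0787]
ee_rot: [3.096, -0.522, 0.004]
force: [1.4, -7.1, 1.7]
width: 0.473
```

```bash
python3 -c "
from h import *
st()"
```

```text
t28.73 pressframe [0.0019 0.0962 0.0787] yaw_rel -0.193 tilt 0.003 w 0.473 F [ 1.36 -7.06  1.67] M [-1.271 -0.389  0.39 ] q [-0.26  0.57  0.08  1.76 -0.06  0.81 -2.06]
```

Request:
{"name": "apply_moves", "arguments": {
  "targets": [1,0,0,0.0005,0.05]
}}

```text
clock: 28.85
position: [0.61, 0.0738, 0.0785]
ee_rot: [3.074, -0.643, 0.004]
force: [1.4, -6.4, 3.1]
width: 0.469
```

```bash
python3 -c "
from h import *
st()"
```

```text
t28.85 pressframe [0.0018 0.0961 0.0785] yaw_rel -0.272 tilt 0.003 w 0.469 F [ 1.36 -6.42  3.12] M [-1.287 -0.364  0.354] q [-0.28  0.57  0.1   1.76 -0.07  0.81 -2.13]
```

Request:
{"name": "apply_moves", "arguments": {
  "targets": [0.3,0,0,0,0,0.3,0,0,0,0,0.3,0,0,-0.06,0,0.3,0,0,-0.065,-0.107,0.3,0,0,0,-0.107,0.3,0,0,0,-0.107,0.3,0,0,0,-0.107,0.3,-0.0464,0.1097,0,0,0.3,-0.0464,0.1097,0,0,0.3,-0.0464,0.1097,0,0,0.3,-0.0464,0.1097,0,0,0.3,0,0,0,0,0.3,0,0,0,0,0.3,0,0,0,0]
}}

```text
clock: 30.6
position: [0.5832, -0.111, 0.1276]
ee_rot: [-3.113, -0.416, -0.0]
force: [-0.6, 0.2, 0.4]
width: 0.7
```

```bash
python3 -c "
from h import *
st((0.0005,-.0943,.0791),.4)"
```

```text
t30.60 pressframe [ 0.0012 -0.0906  0.1276] yaw_rel 0.407 tilt 0.001 w 0.700 F [-0.62  0.22  0.37] M [ 0.026 -0.044  0.029] q [ 0.13  0.48 -0.05  1.76  0.03  0.89 -1.23]
turn share total 0.0043; shift share now [-0.0052  0.0078  0.1212]
  shift share after turn [-0.0051  0.0078  0.1212]
```

Request:
{"name": "apply_moves", "arguments": {
  "targets": [0.3,-0.005,0.008,0.04,0,0.3,0,0,0.04,0,0.3,0,0,0.041,0,0.3,0,0,0,0,1,0,0,0,0,1,0,0,0,0,1,0,0,0,0,1,0,0,0.0006,0.06]
}}

```text
clock: 31.6
position: [0.5816, -0.1143, 0.0795]
ee_rot: [-3.128, -0.265, -0.0]
force: [-1.7, 5.9, 3.7]
width: 0.471
```

```bash
python3 -c "
from h import *
st()"
```

```text
t31.60 pressframe [ 0.0001 -0.0942  0.0795] yaw_rel 0.310 tilt 0.002 w 0.471 F [-1.65  5.92  3.67] M [1.295 0.613 0.338] q [ 0.12  0.54 -0.02  1.81  0.01  0.79 -1.31]
```

Request:
{"name": "apply_moves", "arguments": {
  "targets": [1,0,0,0.0005,0.05]
}}

```text
clock: 31.72
position: [0.5816, -0.1143, 0.0794]
ee_rot: [-3.136, -0.141, 0.0]
force: [-3.3, 6.2, 4.5]
width: 0.469
```

```bash
python3 -c "
from h import *
st()"
```

```text
t31.73 pressframe [ 0.0001 -0.0941  0.0794] yaw_rel 0.231 tilt 0.002 w 0.469 F [-3.29  6.17  4.46] M [1.333 0.617 0.343] q [ 0.11  0.54 -0.    1.81 -0.    0.79 -1.37]
```

Request:
{"name": "apply_moves", "arguments": {
  "targets": [1,0,0,0.0005,0.05]
}}

```text
clock: 31.85
position: [0.5816, -0.1143, 0.0792]
ee_rot: [-3.139, -0.018, 0.0]
force: [-3.4, 6.4, 4.1]
width: 0.468
```

```bash
python3 -c "
from h import *
st()"
```

```text
t31.85 pressframe [ 0.0001 -0.0941  0.0792] yaw_rel 0.153 tilt 0.002 w 0.468 F [-3.4   6.42  4.06] M [1.367 0.67  0.347] q [ 0.09  0.54  0.02  1.81 -0.02  0.79 -1.44]
```

Request:
{"name": "apply_moves", "arguments": {
  "targets": [1,0,0,0.0004,0.04]
}}

```text
clock: 31.98
position: [0.5817, -0.1143, 0.0791]
ee_rot: [-3.138, 0.08, 0.0]
force: [-3.5, 6.6, 5.3]
width: 0.474
```

```bash
python3 -c "
from h import *
st()"
```

```text
t31.98 pressframe [ 0.0001 -0.0941  0.0791] yaw_rel 0.090 tilt 0.002 w 0.474 F [-3.48  6.56  5.27] M [1.344 0.676 0.358] q [ 0.08  0.54  0.04  1.81 -0.03  0.79 -1.49]
```

Request:
{"name": "apply_moves", "arguments": {
  "targets": [1,0,0,0.0004,0.04]
}}

```text
clock: 32.1
position: [0.5816, -0.1142, 0.079]
ee_rot: [-3.134, 0.178, 0.0]
force: [-3.6, 6.4, 4.9]
width: 0.47
```

```bash
python3 -c "
from h import *
st()"
```

```text
t32.10 pressframe [ 0.0001 -0.094   0.079 ] yaw_rel 0.028 tilt 0.002 w 0.470 F [-3.56  6.45  4.93] M [1.429 0.75  0.398] q [ 0.07  0.54  0.05  1.81 -0.04  0.79 -1.54]
```

Request:
{"name": "apply_moves", "arguments": {
  "targets": [1,0,0,0.0004,0.04]
}}

```text
clock: 32.22
position: [0.5817, -0.1142, 0.0788]
ee_rot: [-3.127, 0.276, 0.0]
force: [-4.0, 6.0, 6.0]
width: 0.468
```

```bash
python3 -c "
from h import *
st()"
```

```text
t32.23 pressframe [ 0.0001 -0.094   0.0788] yaw_rel -0.035 tilt 0.002 w 0.468 F [-3.98  6.02  5.97] M [1.477 0.722 0.412] q [ 0.06  0.54  0.07  1.82 -0.05  0.79 -1.59]
```

Request:
{"name": "apply_moves", "arguments": {
  "targets": [0.3,0,0,0,0,0.3,0,0,0,0,0.3,0,0,-0.06,0,0.3,0,0,-0.065,-0.0817,0.3,0,0,0,-0.0817,0.3,0,0,0,-0.0817,0.3,0.0412,-0.1116,0,0,0.3,0.0412,-0.1116,0,0,0.3,0.0412,-0.1116,0,0,0.3,0.0412,-0.1116,0,0,0.3,0,0,0,0,0.3,0,0,0,0,0.3,0,0,0,0]
}}

```text
clock: 33.85
position: [0.6094, 0.0698, 0.1281]
ee_rot: [3.124, 0.323, -0.0]
force: [-0.4, -0.5, -0.6]
width: 0.695
```

```bash
python3 -c "
from h import *
st((0.0008,.0965,.0785),.35)"
```

```text
t33.85 pressframe [0.0017 0.092  0.1281] yaw_rel 0.347 tilt 0.001 w 0.695 F [-0.36 -0.45 -0.61] M [ 0.047  0.039 -0.008] q [-0.17  0.51 -0.04  1.71  0.03  0.92 -1.59]
turn share total -0.0019; shift share now [ 0.0017 -0.0115  0.1239]
  shift share after turn [ 0.0017 -0.0113  0.1239]
```

Request:
{"name": "apply_moves", "arguments": {
  "targets": [0.3,0.0017,-0.0113,0.04,0,0.3,0,0,0.04,0,0.3,0,0,0.043,0,0.3,0,0,0,0,1,0,0,0,0,1,0,0,0,0,1,0,0,0,0,1,0,0,0.0004,0.04]
}}

```text
clock: 34.85
position: [0.61, 0.0744, 0.0794]
ee_rot: [3.132, 0.225, 0.003]
force: [1.4, -5.0, 0.7]
width: 0.47
```

```bash
python3 -c "
from h import *
st()"
```

```text
t34.85 pressframe [0.0017 0.0967 0.0794] yaw_rel 0.284 tilt 0.003 w 0.470 F [ 1.39 -5.02  0.65] M [-1.128 -0.251  0.396] q [-0.19  0.57 -0.02  1.76  0.02  0.82 -1.65]
```

Request:
{"name": "apply_moves", "arguments": {
  "targets": [1,0,0,0.0004,0.04]
}}

```text
clock: 34.98
position: [0.61, 0.0744, 0.0793]
ee_rot: [3.137, 0.125, 0.003]
force: [1.3, -6.3, 0.6]
width: 0.47
```

```bash
python3 -c "
from h import *
st()"
```

```text
t34.98 pressframe [0.0017 0.0967 0.0793] yaw_rel 0.221 tilt 0.003 w 0.470 F [ 1.33 -6.31  0.6 ] M [-1.19  -0.287  0.405] q [-0.21  0.57 -0.01  1.76  0.01  0.82 -1.71]
```

Request:
{"name": "apply_moves", "arguments": {
  "targets": [1,0,0,0.0004,0.04]
}}

```text
clock: 35.1
position: [0.61, 0.0743, 0.0791]
ee_rot: [3.139, 0.027, 0.003]
force: [0.2, -5.7, 1.2]
width: 0.469
```

```bash
python3 -c "
from h import *
st()"
```

```text
t35.10 pressframe [0.0017 0.0966 0.0791] yaw_rel 0.158 tilt 0.003 w 0.469 F [ 0.19 -5.74  1.24] M [-1.251 -0.238  0.467] q [-0.22  0.57  0.01  1.76 -0.01  0.82 -1.76]
```

Request:
{"name": "apply_moves", "arguments": {
  "targets": [0.3,0,0,0,0,0.3,0,0,0,0,0.3,0,0,-0.06,0,0.3,0,0,-0.065,-0.026,0.3,0,0,0,0,0.3,-0.0246,0.1166,0,0,0.3,-0.0246,0.1166,0,0,0.3,-0.0246,0.1166,0,0,0.3,-0.0246,0.1166,0,0,0.3,0,0,0,0,0.3,0,0,0,0,0.3,0,0,0,0]
}}

```text
clock: 36.6
position: [0.5812, -0.1103, 0.128]
ee_rot: [-3.139, -0.099, 0.001]
force: [0.7, -0.1, 0.2]
width: 0.703
```

```bash
python3 -c "
from h import *
st((0.0005,-.0945,.0786),.2)"
```

```text
t36.60 pressframe [-0.0009 -0.0903  0.128 ] yaw_rel 0.204 tilt 0.001 w 0.703 F [ 0.71 -0.14  0.16] M [0.098 0.003 0.024] q [ 0.08  0.48  0.02  1.77 -0.01  0.89 -1.4 ]
turn share total 0.0025; shift share now [0.0012 0.0112 0.1235]
  shift share after turn [0.0012 0.0111 0.1235]
```

Request:
{"name": "apply_moves", "arguments": {
  "targets": [0.3,0.0012,0.0111,0.04,0,0.3,0,0,0.04,0,0.3,0,0,0.043,0,0.3,0,0,0,0,1,0,0,0,0,1,0,0,0,0,1,0,0,0,0,1,0,0,0.0002,0.02,1,0,0,0.0002,0.02]
}}

```text
clock: 37.72
position: [0.5822, -0.1143, 0.0796]
ee_rot: [-3.14, 0.001, -0.001]
force: [-0.6, 5.8, 3.0]
width: 0.468
```

```bash
python3 -c "
from h import *
st()"
```

```text
t37.73 pressframe [ 0.0007 -0.0941  0.0796] yaw_rel 0.140 tilt 0.002 w 0.468 F [-0.6   5.79  3.01] M [1.327 0.246 0.393] q [ 0.08  0.54  0.03  1.81 -0.03  0.79 -1.44]
```

Request:
{"name": "apply_moves", "arguments": {
  "targets": [1,0,0,0.0002,0.02]
}}

```text
clock: 37.85
position: [0.5822, -0.1143, 0.0796]
ee_rot: [-3.139, 0.05, -0.001]
force: [-1.1, 5.2, 3.2]
width: 0.472
```

```bash
python3 -c "
from h import *
st()"
```

```text
t37.85 pressframe [ 0.0007 -0.0941  0.0796] yaw_rel 0.109 tilt 0.002 w 0.472 F [-1.14  5.21  3.25] M [1.296 0.27  0.46 ] q [ 0.08  0.54  0.04  1.81 -0.03  0.79 -1.47]
```

Request:
{"name": "apply_moves", "arguments": {
  "targets": [1,0,0,0.0001,0.006]
}}

```text
clock: 37.98
position: [0.5822, -0.1143, 0.0795]
ee_rot: [-3.139, 0.064, -0.001]
force: [-0.6, 6.6, 1.9]
width: 0.472
```

```bash
python3 -c "
from h import *
st()"
```

```text
t37.98 pressframe [ 0.0007 -0.0941  0.0795] yaw_rel 0.100 tilt 0.002 w 0.472 F [-0.6   6.58  1.88] M [1.311 0.243 0.487] q [ 0.07  0.54  0.04  1.81 -0.03  0.79 -1.48]
```

Request:
{"name": "apply_moves", "arguments": {
  "targets": [1,0,0,0.0001,0.006]
}}

```text
clock: 38.1
position: [0.5822, -0.1143, 0.0795]
ee_rot: [-3.139, 0.079, -0.001]
force: [-0.7, 6.0, 3.1]
width: 0.468
```

```bash
python3 -c "
from h import *
st()"
```

```text
t38.10 pressframe [ 0.0007 -0.094   0.0795] yaw_rel 0.091 tilt 0.002 w 0.468 F [-0.74  5.97  3.13] M [1.36  0.287 0.465] q [ 0.07  0.54  0.05  1.81 -0.04  0.79 -1.48]
```

Request:
{"name": "apply_moves", "arguments": {
  "targets": [0.3,0,0,0,0,0.3,0,0,0,0,0.3,0,0,-0.06,0,0.3,0,0,-0.065,0,0.3,0,0,0,0,0.3,0.0124,-0.1185,0,0,0.3,0.0124,-0.1185,0,0,0.3,0.0124,-0.1185,0,0,0.3,0.0124,-0.1185,0,0,0.3,0,0,0,0,0.3,0,0,0,0,0.3,0,0,0,0]
}}

```text
clock: 39.6
position: [0.6114, 0.0697, 0.1285]
ee_rot: [3.139, -0.086, -0.001]
force: [0.5, -0.3, 0.4]
width: 0.7
```

```bash
python3 -c "
from h import *
st((0.0012,.0965,.079),.09)"
```

```text
t39.60 pressframe [0.0037 0.0922 0.1285] yaw_rel 0.086 tilt 0.001 w 0.700 F [ 0.53 -0.35  0.42] M [-0.014  0.045  0.047] q [-0.23  0.51  0.04  1.71 -0.02  0.92 -1.81]
turn share total -0.0025; shift share now [-0.0054 -0.0113  0.1238]
  shift share after turn [-0.0054 -0.0112  0.1238]
```

Request:
{"name": "apply_moves", "arguments": {
  "targets": [0.3,-0.0054,-0.0112,0.04,0,0.3,0,0,0.04,0,0.3,0,0,0.043,0,0.3,0,0,0,0,1,0,0,0,0,1,0,0,0,0,1,0,0,0,0,1,0,0,0.0001,0.012]
}}

```text
clock: 40.6
position: [0.6101, 0.0742, 0.0802]
ee_rot: [3.137, -0.114, 0.002]
force: [-0.8, -6.5, 2.5]
width: 0.473
```

```bash
python3 -c "
from h import *
st()"
```

```text
t40.60 pressframe [0.0018 0.0965 0.0802] yaw_rel 0.069 tilt 0.002 w 0.473 F [-0.79 -6.46  2.47] M [-1.207  0.084  0.488] q [-0.23  0.57  0.04  1.76 -0.02  0.82 -1.83]
```

Request:
{"name": "apply_moves", "arguments": {
  "targets": [1,0,0,0.0001,0.01]
}}

```text
clock: 40.72
position: [0.6101, 0.0742, 0.0802]
ee_rot: [3.136, -0.138, 0.002]
force: [-0.2, -5.5, 1.4]
width: 0.471
```

```bash
python3 -c "
from h import *
st()"
```

```text
t40.73 pressframe [0.0018 0.0965 0.0802] yaw_rel 0.053 tilt 0.002 w 0.471 F [-0.25 -5.52  1.38] M [-1.202  0.074  0.539] q [-0.24  0.57  0.04  1.76 -0.03  0.82 -1.84]
```

Request:
{"name": "apply_moves", "arguments": {
  "targets": [1,0,0,0.0001,0.006]
}}

```text
clock: 40.85
position: [0.6101, 0.0742, 0.0802]
ee_rot: [3.136, -0.153, 0.002]
force: [-1.4, -6.5, 2.1]
width: 0.469
```

```bash
python3 -c "
from h import *
st()"
```

```text
t40.85 pressframe [0.0018 0.0965 0.0802] yaw_rel 0.044 tilt 0.002 w 0.469 F [-1.41 -6.5   2.07] M [-1.276  0.14   0.464] q [-0.24  0.57  0.04  1.76 -0.03  0.82 -1.85]
```

Left reads about 0.49 Nm, near the top of the band, so I am easing it back slightly.

Request:
{"name": "apply_moves", "arguments": {
  "targets": [1,0,0,-0.0002,-0.02,1,0,0,-0.0002,-0.02]
}}

```text
clock: 41.1
position: [0.6101, 0.0743, 0.0803]
ee_rot: [3.139, -0.054, 0.001]
force: [-0.0, -5.0, 2.9]
width: 0.475
```

```bash
python3 -c "
from h import *
st()"
```

```text
t41.10 pressframe [0.0018 0.0965 0.0803] yaw_rel 0.107 tilt 0.002 w 0.475 F [-0.03 -4.95  2.95] M [-1.119  0.026 -0.085] q [-0.23  0.57  0.03  1.76 -0.02  0.82 -1.8 ]
```

Request:
{"name": "apply_moves", "arguments": {
  "targets": [1,0,0,-0.0001,-0.015]
}}

```text
clock: 41.22
position: [0.6101, 0.0742, 0.0803]
ee_rot: [3.14, -0.017, 0.001]
force: [0.3, -5.9, 1.2]
width: 0.471
```

```bash
python3 -c "
from h import *
st()"
```

```text
t41.23 pressframe [0.0018 0.0965 0.0803] yaw_rel 0.130 tilt 0.002 w 0.471 F [ 0.28 -5.86  1.23] M [-1.065  0.089 -0.156] q [-0.22  0.57  0.02  1.76 -0.01  0.82 -1.78]
```

Request:
{"name": "apply_moves", "arguments": {
  "targets": [1,0,0,0.0001,0.013]
}}

```text
clock: 41.35
position: [0.61, 0.0742, 0.0803]
ee_rot: [3.139, -0.05, 0.001]
force: [-0.9, -7.4, 2.8]
width: 0.475
```

```bash
python3 -c "
from h import *
st()"
```

```text
t41.35 pressframe [0.0017 0.0965 0.0803] yaw_rel 0.109 tilt 0.002 w 0.475 F [-0.88 -7.4   2.76] M [-1.242  0.1    0.445] q [-0.23  0.57  0.02  1.76 -0.02  0.82 -1.8 ]
```

Request:
{"name": "apply_moves", "arguments": {
  "targets": [1,0,0,0.0001,0.006]
}}

```text
clock: 41.48
position: [0.6101, 0.0742, 0.0802]
ee_rot: [3.139, -0.066, 0.001]
force: [-0.9, -7.2, 2.5]
width: 0.472
```

```bash
python3 -c "
from h import *
st()"
```

```text
t41.48 pressframe [0.0018 0.0965 0.0802] yaw_rel 0.099 tilt 0.002 w 0.472 F [-0.93 -7.22  2.45] M [-1.317  0.121  0.412] q [-0.23  0.57  0.03  1.76 -0.02  0.82 -1.81]
```

Request:
{"name": "apply_moves", "arguments": {
  "targets": [1,0,0,0.0001,0.005]
}}

```text
clock: 41.6
position: [0.6101, 0.0742, 0.0802]
ee_rot: [3.139, -0.078, 0.001]
force: [-0.2, -6.5, 2.9]
width: 0.467
```

```bash
python3 -c "
from h import *
st()"
```

```text
t41.60 pressframe [0.0018 0.0965 0.0802] yaw_rel 0.092 tilt 0.002 w 0.467 F [-0.21 -6.48  2.93] M [-1.362  0.126  0.459] q [-0.23  0.57  0.03  1.76 -0.02  0.82 -1.81]
```

Request:
{"name": "apply_moves", "arguments": {
  "targets": [0.3,0,0,0,0,0.3,0,0,0,0,0.3,0,0,-0.06,0,0.3,0,0,-0.065,0,0.3,0,0,0,0,0.3,-0.0125,0.119,0,0,0.3,-0.0125,0.119,0,0,0.3,-0.0125,0.119,0,0,0.3,-0.0125,0.119,0,0,0.3,0,0,0,0,0.3,0,0,0,0,0.3,0,0,0,0]
}}

```text
clock: 43.1
position: [0.5808, -0.1111, 0.1292]
ee_rot: [-3.14, 0.071, 0.0]
force: [0.4, -0.7, -0.1]
width: 0.7
```

```bash
python3 -c "
from h import *
st((0.0007,-.0943,.0790),.09)"
```

```text
t43.10 pressframe [-0.0012 -0.0911  0.1292] yaw_rel 0.096 tilt 0.001 w 0.700 F [ 0.37 -0.69 -0.1 ] M [ 0.063 -0.001  0.051] q [ 0.06  0.48  0.05  1.77 -0.03  0.89 -1.49]
turn share total 0.0036; shift share now [0.0039 0.0086 0.1256]
  shift share after turn [0.0039 0.0085 0.1256]
```

Request:
{"name": "apply_moves", "arguments": {
  "targets": [0.3,0.0039,0.0086,0.04,0,0.3,0,0,0.04,0,0.3,0,0,0.044,0,0.3,0,0,0,0,1,0,0,0,0,1,0,0,0,0,1,0,0,0,0,1,0,0,-0.0001,-0.013]
}}

```text
clock: 44.1
position: [0.5826, -0.1144, 0.0807]
ee_rot: [-3.139, 0.04, -0.002]
force: [0.2, 5.8, -0.0]
width: 0.469
```

```bash
python3 -c "
from h import *
st()"
```

```text
t44.10 pressframe [ 0.0011 -0.0941  0.0807] yaw_rel 0.115 tilt 0.002 w 0.469 F [ 0.19  5.8  -0.03] M [ 1.253 -0.056 -0.122] q [ 0.08  0.54  0.04  1.81 -0.03  0.79 -1.46]
```

Request:
{"name": "apply_moves", "arguments": {
  "targets": [1,0,0,0.0001,0.007]
}}

```text
clock: 44.22
position: [0.5826, -0.1144, 0.0807]
ee_rot: [-3.139, 0.057, -0.002]
force: [-0.4, 5.6, 0.3]
width: 0.466
```

```bash
python3 -c "
from h import *
st()"
```

```text
t44.23 pressframe [ 0.0011 -0.0941  0.0807] yaw_rel 0.105 tilt 0.002 w 0.466 F [-0.44  5.63  0.31] M [1.145 0.082 0.414] q [ 0.08  0.54  0.04  1.81 -0.03  0.79 -1.47]
```

Request:
{"name": "apply_moves", "arguments": {
  "targets": [1,0,0,0.0001,0.006]
}}

```text
clock: 44.35
position: [0.5826, -0.1144, 0.0807]
ee_rot: [-3.139, 0.072, -0.002]
force: [-0.3, 4.8, 1.6]
width: 0.471
```

```bash
python3 -c "
from h import *
st()"
```

```text
t44.35 pressframe [ 0.0011 -0.0941  0.0807] yaw_rel 0.095 tilt 0.002 w 0.471 F [-0.28  4.8   1.59] M [1.132 0.094 0.408] q [ 0.07  0.54  0.04  1.81 -0.03  0.79 -1.48]
```

Both knobs now take about 0.43–0.44 Nm. Releasing and backing away.

Request:
{"name": "apply_moves", "arguments": {
  "targets": [0.3,0,0,0,0,0.2,0,0,0,0,0.2,0,0,-0.06,0,0.2,0,0,-0.1,0,0.2,0,0,-0.12,0,0.2,-0.1,0,-0.05,0,0.2,-0.14,0,0,0,0.2,-0.14,0,0,0,0.2,-0.14,0,0,0,0.2,0,0,0,0,0.2,0,0,0,0]
}}

```text
clock: 45.72
position: [0.375, -0.1069, 0.2126]
ee_rot: [3.14, -0.076, 0.003]
force: [0.8, 0.6, 0.3]
width: 0.8
```

```bash
python3 -c "
from h import *
st()
a=eyes.get_image('top');b=eyes.get_image('side')
cv2.imwrite('pics/tf_full.png',a[:,:,::-1]);cv2.imwrite('pics/sf_full.png',b[:,:,::-1])
im=cv2.resize(a[165:255,225:345,::-1],None,fx=6,fy=6,interpolation=cv2.INTER_CUBIC)
cv2.imwrite('pics/tf.png',im)
im=b[160:275,250:345,::-1]
cv2.imwrite('pics/sf.png',cv2.resize(im,None,fx=5,fy=5,interpolation=cv2.INTER_CUBIC))"
```

```text
t45.73 pressframe [-0.2055 -0.1158  0.2126] yaw_rel 0.093 tilt 0.002 w 0.800 F [0.78 0.63 0.28] M [0.028 0.014 0.05 ] q [ 0.09  0.06  0.05  2.12 -0.    0.96 -1.47]
```

View pics/tf.png

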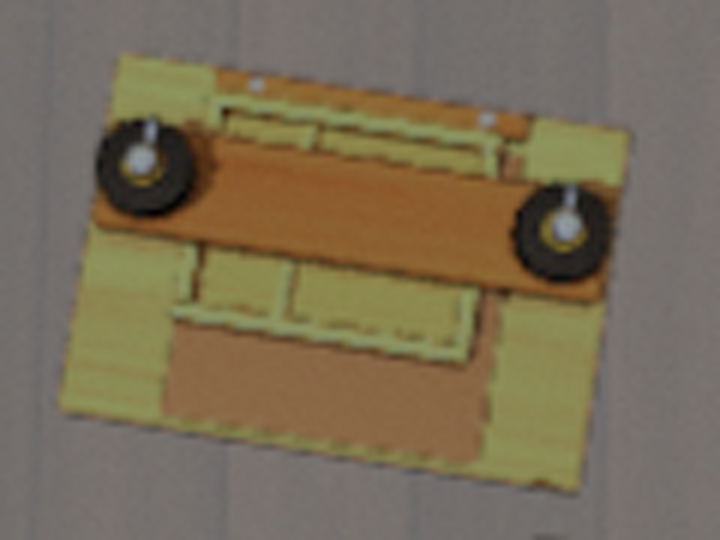

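View pics/sf.png

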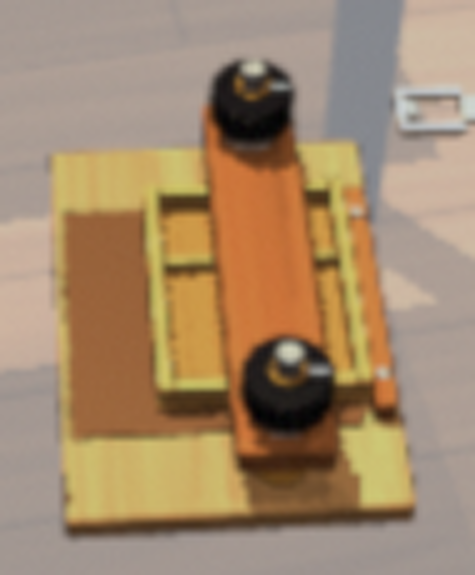

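View pics/tf_full.png

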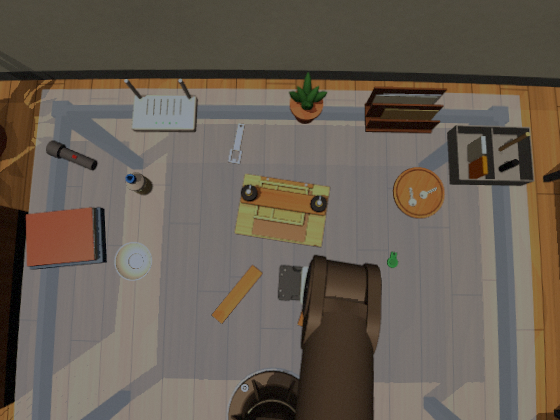

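Final views: the white lines at (152,130) and (572,195) have both turned about half a turn by nearly the same amount. The bar is level and the tray's rear wall still lies on the fence (215,105)–(500,140). The dish, turntable, keys, fob, opener and glue are where they were, and the hand is clear.

```bash
python3 -c "
from cell import arm
print(arm.sign_off())"
```

```text
the job is handed in; nothing more can be done
None
```

I pushed the tray back to the fence, wound both knobs down in turn until they nipped up evenly, and handed the job in at about 46 s.

- **Tray:** the closed fingertips pushed it home with about 12 N at most. It stopped within about 1 mm of the predicted home position. In both camera views its rear wall lies parallel on the fence, and it had not moved in the final pictures.
- **Knobs:** I alternated left and right in part-turns. By my count the two were never more than about 1.3 rad apart, roughly 3.2 mm, not counting up to 1 mm of tilt at the start. Both ended close to 2.95 rad of turn.
- **Tightness:** the last turning resistance was about 0.44 Nm on the left and 0.41–0.43 Nm on the right, inside the 0.38–0.50 Nm band. That means roughly 60–65 N per screw, about 125 N in all.
- **Correction on the way:** the left knob briefly read about 0.49 Nm, too near the limit. I eased it back about 0.05 rad and rechecked both sides.
- **Level and surroundings:** the final views show the two knob lines turned by about the same amount, the bar looking level and the other things in place. The gripper was clear of everything.

**Uncertain:** single torque readings scatter by about 0.03–0.05 Nm, so the final values rest on a few readings each. A short holding check disagreed with the turning readings because the torque drops when the knob is not moving, so I ignored it. The bar's level was judged by eye and from the knob turns, not measured directly.

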